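# Jack up the tube shaker by its lift pad and hold it up

## Task

The tube shaker needs a new foot. First swing its hold-down catch fully aside to the right, then set the small lever jack standing on the worktop with its saddle centred under the shaker's round lift pad, and press the jack's handle fully down so that the saddle lifts that side of the shaker. Finish while still holding the handle down, touching nothing of the shaker, with the other things left where they stand.

Things in the scene. Friction and masses are not known exactly. Their poses are not given: they have to be found in the camera images.
- shaker_base: Fixed bench plate 110 x 190 x 3 mm under the white tube shaker. Origin: plate centre on the worktop; +x away from the robot, +y to its left at yaw 0. The box spans x -55..55, y -93..93, z 20..70 mm; platform and tube block reach z 105, the two tubes (x 15..30, y -65..-20 mm) z 175 mm. The box is hinged along its right-hand edge (y -100, z 20 mm); its left side (+y) can be lifted
- shaker (a joint): tilt of the shaker about its right-hand hinge, rad: 0 resting, grows as its left side is lifted. The lift pad (230 mm from the hinge) rises 2.3 mm per 0.01 rad; it weighs 10 to 16 N there. With the catch hooked it stops hard at 0.03 to 0.04; with the catch aside and the jack fully pumped it reaches about 0.05
- lift_pad (a point): centre of the flat underside of the lift pad: a steel disc 32 mm across and 14 mm thick with a raised ring on its top, on a 30 mm wide arm sticking out of the shaker's left side. At [0, 130, 50] mm in shaker_base, so its underside is 50 mm above the worktop and its centre 37 mm out from the box's side; free worktop underneath
- shaker_catch (a joint): hold-down catch at the shaker's front left, rad: near 0 upright and hooked over the shaker's steel tongue, 0.7 swung fully aside to its stop. It turns about a pivot parallel to shaker_base x, the knob going towards shaker_base -y (right) and down; stays where left (about 1 N at the knob moves it)
- catch_pivot (a point): pivot of the catch lever, fixed at [-91, 50, 16] mm in shaker_base
- catch_knob (a point): centre of the black ball (20 mm) on top of the catch lever; at joint 0 it lies 25 mm to the right (-y) of and 110 mm above the pivot, at 0.7 it is 90 mm to the right and 68 mm above it. The lever below it is a 14 x 10 mm bar. It stands 36 mm in front of the shaker's front face
- jack: loose lever jack, 0.82 kg, steel base plate 215 x 56 x 8 mm. Origin on its underside; its +x points to the saddle end (base plate from x -120 to +95 mm). Grey body block x -20..45, y -18..18, z 8..46 mm: grip it across y at x 15 mm. The saddle is at x 80 mm, the handle slopes up to -x from a pivot at x -10, z 50 mm
- saddle_top (a point): centre of the saddle's flat top, a steel disc 32 mm across, at [80, 0, 38] mm in jack when down (12 mm below the lift pad's underside); rises 24 mm, straight up, when the handle goes fully down
- jack_handle (a joint): jack handle, rad: 0 up (sprung), 0.5 fully down (bar level, against its stop). The saddle rises 48 mm per rad. Pressing at the pad takes 2 N without load and up to 12 N with it; it springs back when let go
- handle_pad (a point): centre of the top of the 32 x 32 x 10 mm rubber pad at the handle's end, 108 mm from the pivot: in jack at about [-102, 0, 106] mm with the handle up, [-118, 0, 55] mm fully down
- microscope: fixed tall microscope left of the work, up to 440 mm high; in the world it fills about x 570..890, y 90..290 mm, and above z 310 mm its eyepieces reach out to x 480 mm at y 100..230 mm: keep the arm clear of it. Origin on the worktop near its middle
- cup: bystander: specimen cup with yellow lid, 64 mm across, 68 mm high; origin at the centre of its underside
- coverslips: bystander: small box with blue lid, 30 x 30 x 20 mm; origin at the centre of its underside
- oil_bottle: bystander: small bottle with black dropper cap, 23 mm across, 74 mm high; origin at the centre of its underside

How it is judged:
By the outcome, as a careful person would: the job done as asked, in the order asked, and still so for the second after the job is handed in, while the arm keeps its last pose, push and grip.
It also fails if it takes over 64 s, if anything falls off the work surface, if the arm or the gripper's body presses on something with over 40 N, if the wrist force passes 120 N, or if a joint passes its speed limit or range.

## Robot

A 7-joint arm with a two-finger parallel gripper is mounted at the origin on a cart in front of the work surface, level with it; the furniture and walls round the work are solid. World frame = base frame: x ahead of the robot, y to its left, z up, the work surface at z = 0. Lengths are in m, angles in rad, forces in N, time in s.
With the tool pointing down it reaches from about 0.4 to 0.85 m from the base axis. Payload 10.4 kg.
Tool frame: the origin (TCP) lies on the centre line of the jaws, within the pads' length; the fingertips stand r.tip_extent ahead of it and the grasp point (between the pads) lies 3 mm ahead of it (r.tip_extent is the distance from the TCP to the fingertips, in m); z points along the fingers, y is the direction in which the jaws open and shut (so a half turn about z gives the same grasp; the last joint's range is limited). The gripper opens to 87 mm and grips with 3 to 60 N. Pads are 19 mm wide; open, the fingers measure 117 mm over their backs; the gripper's body (75 mm by 190 mm) begins 51 mm behind the grasp point.
Start: joints at [-1.177, 0.332, -0.065, 1.46, 0.022, 1.35, -0.088], TCP at [0.253, 0.572, 0.22] pointing down, gripper open.
Joint ranges: [-2.6, 2.6], [-0.5, 2.12], [-1.47, 1.34], [0.16, 2.42], [-1.27, 4.41], [0.06, 2.06], [-2.6, 2.6]. Speed limits (rad/s): [2.22, 2.22, 2.79, 2.79, 3.14, 3.14, 3.14].

## Interface

Orientations are given as a unit quaternion [x, y, z, w].
In Python, from bench import r gives the robot as it stands. The module is installed in compiled form; this text tells all that it offers.
- The arm moves only by the shell command python3 -m jog 'ROWS' [FORCE]. ROWS is JSON, a list of rows, each a list of 5 numbers: the shift along the tool's x, y, z in cm, then the turn about the tool's z in rad, then the closure, from 0 (fully open) to 1 (shut). A call has exactly 10 rows; each row shifts and turns the pose as measured when the row begins, along the tool's axes as they then stand; what a row does not reach is not made up. A row lasts 1/10 s, in which the tool goes at most 50 mm and 8.59 degrees, less where a joint would pass 70% of its speed; a pose out of reach is approached as far as the arm can. A call with a gripper value outside its range is refused whole. The fingers move at their own pace and stop on an object; FORCE is the grip in N (left out, the last holds). Time passes only in rows, so rows that do not move let the fingers close, or fill a call up. It gives the time, the measured TCP pose, the force and the opening at its end, in the units of the state.
- r.read_state(): the state, without advancing time (a new reading comes with each control period).
- r.camera(name): name is "scene" or "top"; returns a dict with "pixels" (400x640x3 uint8, red, green, blue), "fx", "fy", "cx", "cy" (pixels), "k1" (the pictures are not rectified: a ray, as slopes to the right and down, at radius r is drawn at 1 + k1 r^2 times it, then the intrinsics apply), "camera_from_world" (4x4, takes a point from world to camera coordinates). Camera axes: x right, y up, looking along -z (the intrinsics and any distortion apply to the point x, -y, -z); pixel columns grow to the right and rows downward; lengths in m; the calibration is good to about 2 mm. A picture is of the moment at which its call begins. There is no depth.
- r.close_job(): hands the job in, once; it reports no verdict.
The state is a dict: "time": time; "joint_positions": joint angles; "joint_vel": joint speeds; "joint_torque": joint torques, N m; "ee_pos": TCP position; "eef_rot": TCP orientation; "ft_force": force on the tool from outside, world axes, zero at the start; "torque": the same for the moment, N m; "width": finger opening in m.
Only numpy, scipy, OpenCV 4.12 (cv2) and the standard library are available. Lean on these libraries where they do the work, as an engineer would, in place of code of your own. Each camera call takes 0.05 s, during which the arm holds its last target. There are 200 camera calls.

## Working session

There is one attempt and no reset: what is moved stays moved. The work goes in short steps, Python scripts to look and compute and a shell command to move; the robot and the scene stay as the last step left them, time stands still between calls to the robot, and variables do not carry over. Pictures are saved under pics/ and viewed, about 8 in all and at most 12, crops included, and the job is handed in when it is done.

```bash
mkdir -p pics; cat > h.py <<'E'
from bench import r
import numpy as np, cv2
from scipy.spatial.transform import Rotation as R
def snap(n,f):
    c=r.camera(n); cv2.imwrite('pics/'+f,c['pixels'][:,:,::-1]); return c
def ray(c,u,v):
    d=np.array([(u-c['cx'])/c['fx'],(v-c['cy'])/c['fy']]); p=d.copy()
    for _ in range(20): p=d/(1+c['k1']*(p@p))
    T=np.array(c['camera_from_world']); Rm=T[:3,:3]
    return -Rm.T@T[:3,3], Rm.T@np.array([p[0],-p[1],-1])
def onz(c,u,v,z):
    o,d=ray(c,u,v); return o+d*(z-o[2])/d[2]
def proj(c,P):
    T=np.array(c['camera_from_world']); q=T[:3,:3]@np.array(P)+T[:3,3]
    p=np.array([q[0],-q[1]])/-q[2]; p=p*(1+c['k1']*(p@p))
    return p*[c['fx'],c['fy']]+[c['cx'],c['cy']]
def st():
    s=r.read_state(); M=R.from_quat(s['eef_rot']).as_matrix()
    print('t',s['time'],'p',np.round(s['ee_pos'],4),'F',np.round(s['ft_force'],1),'w',s['width']); print(np.round(M,3).tolist(),np.round(s['joint_positions'],2))
    return np.array(s['ee_pos']),M
def to(P): # shift in tool axes cm
    p,M=st(); print('tool cm',np.round(M.T@(np.array(P)-p)*100,2))
E
python3 - <<'E'
from h import *
for n in('top','scene'):
    c=snap(n,n+'1.png'); print(n,-np.array(c['camera_from_world'])[:3,:3].T@np.array(c['camera_from_world'])[:3,3],c['fx'],c['k1'])
st(); print(r.tip_extent)
E
```

```text
top [ 0.40609414 -0.13045355  1.16066338] 420.02914044001545 -0.008438280751069028
scene [-0.06421036 -0.77580237  0.9560577 ] 505.5463519059756 -0.11887716293150911
t 0.1 p [0.2529 0.5712 0.2192] F [-0.1 -0.8  1.2] w 0.08685663453485959
[[-0.914, 0.405, -0.0], [0.405, 0.914, -0.001], [-0.0, -0.001, -1.0]] [-1.18  0.33 -0.06  1.46  0.02  1.35 -0.09]
0.022
```

View pics/top1.png

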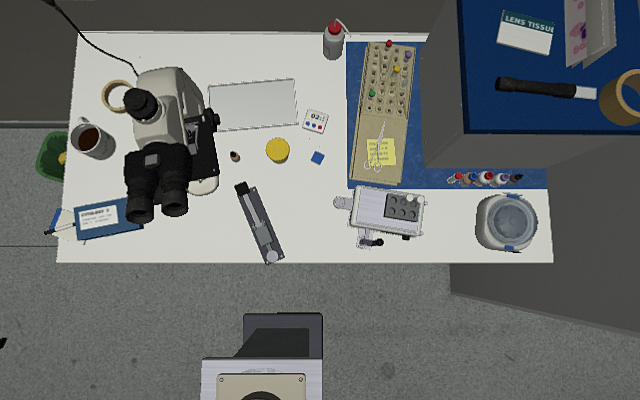

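View pics/scene1.png

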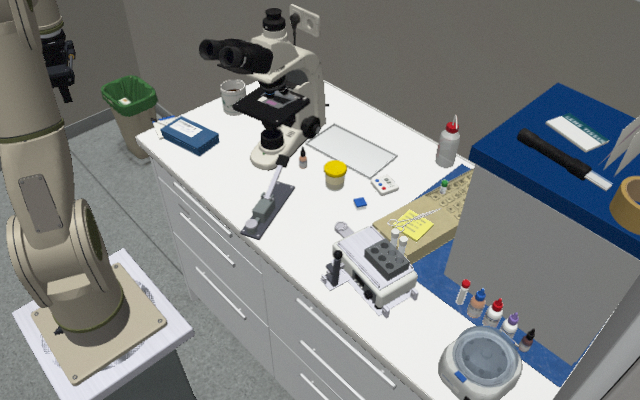

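```bash
python3 - <<'E'
from h import *
a=cv2.imread('pics/top1.png'); b=cv2.imread('pics/scene1.png')
A=cv2.resize(a[175:275,225:305],None,fx=5,fy=5,interpolation=cv2.INTER_CUBIC)
B=cv2.resize(a[175:260,325:435],None,fx=5,fy=5,interpolation=cv2.INTER_CUBIC)
z=np.zeros((600,800,3),np.uint8); z[:500,:400]=A[:, :400]; z[:425,400:]=B[:,:400]
cv2.imwrite('pics/c1.png',z)
S=np.hstack([cv2.resize(b[145:245,235:305],None,fx=5,fy=5,interpolation=cv2.INTER_CUBIC),cv2.resize(b[210:310,320:410],None,fx=5,fy=5,interpolation=cv2.INTER_CUBIC)])
cv2.imwrite('pics/c2.png',S)
c=r.camera('top'); print(proj(c,[.253,.572,.22]),proj(c,[0,0,0]), proj(c,[.5,0,0]))
E
```

```text
[-16.62771151 332.47448768] [260.00170424 419.85425129] [263.8732481  226.54631394]
```

View pics/c1.png

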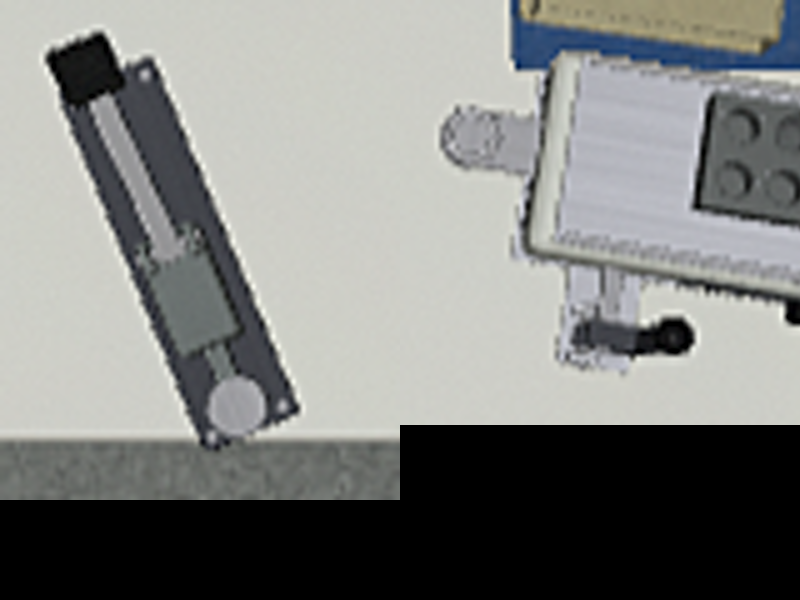

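View pics/c2.png

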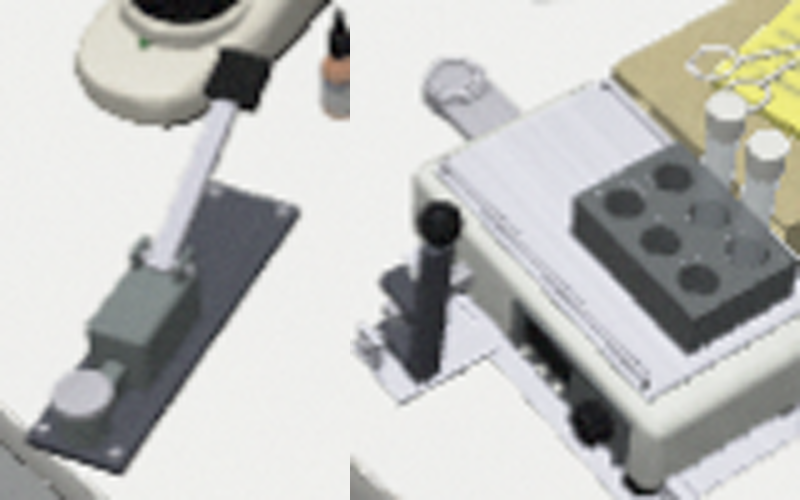

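```bash
python3 - <<'E'
from h import *
t=r.camera('top'); s=r.camera('scene')
def two(a,b):
    o1,d1=ray(t,*a);o2,d2=ray(s,*b)
    k=np.linalg.lstsq(np.c_[d1,-d2],o2-o1,rcond=None)[0]
    return (o1+k[0]*d1+o2+k[1]*d2)/2, np.linalg.norm(o1+k[0]*d1-o2-k[1]*d2)
C=lambda u,v:(u/5+225,v/5+175); B=lambda u,v:((u-400)/5+325,v/5+175)
D=lambda u,v:(u/5+235,v/5+145); E=lambda u,v:((u-350)/5+320,v/5+210)
print('saddle',onz(t,*C(237,406),.038),onz(s,*D(83,392),.038),two(C(237,406),D(83,392)))
print('body',onz(t,*C(199,307),.046))
for q in [(210,449),(298,408),(150,58)]: print('base corner',onz(t,*C(*q),.008))
for q in [(28,440),(122,472),(300,210)]: print('base corner s',onz(s,*D(*q),.008))
print('pad',onz(t,*B(472,137),.065),onz(s,*E(455,92),.065))
print('knob',two(B(672,336),E(438,222)),onz(t,*B(672,336),.126))
# yaw from catch lever base and plate corners
print('box edges', onz(t,*B(528,250),.07),onz(t,*B(800,292),.07))
o,M=st()
E
```

```text
saddle [ 0.41856465 -0.02836752  0.038     ] [ 0.42052796 -0.0278956   0.038     ] (array([ 0.41908233, -0.02891303,  0.039749  ]), np.float64(0.0013221209153490394))
body [ 0.47023604 -0.00814732  0.046     ]
base corner [ 0.3958445  -0.01145178  0.008     ]
base corner [ 0.41787188 -0.05872271  0.008     ]
base corner [0.61045255 0.02602783 0.008     ]
base corner s [ 0.3949523  -0.01113567  0.008     ]
base corner s [ 0.41643717 -0.0607951   0.008     ]
base corner s [0.61174278 0.02542166 0.008     ]
pad [ 0.55889771 -0.20472935  0.065     ] [ 0.55400716 -0.20993974  0.065     ]
knob (array([ 0.45183031, -0.29810023,  0.12674469]), np.float64(0.00026559258485680783)) [ 0.45196775 -0.29830503  0.126     ]
box edges [ 0.49889435 -0.23316732  0.07      ] [ 0.47732695 -0.3746572   0.07      ]
t 0.25 p [0.2529 0.5714 0.2195] F [-0.3  1.   0.2] w 0.08703138306986206
[[-0.914, 0.405, -0.0], [0.405, 0.914, -0.001], [-0.0, -0.001, -1.0]] [-1.18  0.33 -0.06  1.46  0.02  1.35 -0.09]
```

```bash
cat >> h.py <<'E'
def plan(P,yaw=None,n=10,p=None,a=None):
    """rows (tool cm, turn) from now to TCP P with tool y at world angle yaw deg; turn the short way"""
    q,M=st(); a0=np.degrees(np.arctan2(M[1,1],M[0,1]))
    yaw=a0 if yaw is None else yaw
    dw=np.radians((yaw-a0+180)%360-180) if abs(yaw-a0)>180 else np.radians(yaw-a0)
    d=(np.array(P)-q)*100/n
    print('a0',round(a0,1),[[*np.round(R.from_rotvec([0,0,dw*i/n]).as_matrix().dot(M).T@d,2).tolist(),round(-dw/n,3)] for i in range(n)])
E
python3 - <<'E'
from h import *
plan([.32,.15,.25],-16)
E
```

```text
t 0.25 p [0.2529 0.5714 0.2195] F [-0.3  1.   0.2] w 0.08703138306986206
[[-0.914, 0.405, -0.0], [0.405, 0.914, -0.001], [-0.0, -0.001, -1.0]] [-1.18  0.33 -0.06  1.46  0.02  1.35 -0.09]
a0 66.1 [[-2.32, -3.58, -0.3, np.float64(0.143)], [-2.81, -3.21, -0.3, np.float64(0.143)], [-3.24, -2.78, -0.3, np.float64(0.143)], [-3.6, -2.29, -0.3, np.float64(0.143)], [-3.89, -1.75, -0.3, np.float64(0.143)], [-4.1, -1.18, -0.3, np.float64(0.143)], [-4.23, -0.58, -0.3, np.float64(0.143)], [-4.27, 0.03, -0.3, np.float64(0.143)], [-4.22, 0.64, -0.31, np.float64(0.143)], [-4.08, 1.24, -0.31, np.float64(0.143)]]
```

```bash
python3 -m jog '[[-2.3,-3.6,-0.3,0.14,1],[-2.8,-3.2,-0.3,0.14,1],[-3.2,-2.8,-0.3,0.14,1],[-3.6,-2.3,-0.3,0.14,1],[-3.9,-1.8,-0.3,0.14,1],[-4.1,-1.2,-0.3,0.14,1],[-4.2,-0.6,-0.3,0.14,1],[-4.3,0,-0.3,0.14,1],[-4.2,0.6,-0.3,0.14,1],[-4.1,1.2,-0.3,0.14,1]]' 20; python3 - <<'E'
from h import *
plan([.458,-.255,.20],-98.3)
E
```

```text
time: 1.25
ee_pos: [0.3139, 0.1373, 0.2472]
eef_rot: [0.802, 0.597, -0.002, -0.001]
ft_force: [1.1, -0.2, -0.4]
width: 0.0149
t 1.25 p [0.3139 0.1373 0.2472] F [ 1.1 -0.2 -0.4] w 0.014870602867169978
[[0.288, 0.958, -0.003], [0.958, -0.288, -0.0], [-0.001, -0.003, -1.0]] [-0.82 -0.35  0.22  2.07  0.07  1.42 -0.92]
a0 -16.7 [[-3.34, 2.51, 0.47, np.float64(0.142)], [-2.95, 2.96, 0.47, np.float64(0.142)], [-2.5, 3.35, 0.47, np.float64(0.142)], [-2.0, 3.67, 0.46, np.float64(0.142)], [-1.46, 3.92, 0.46, np.float64(0.142)], [-0.89, 4.08, 0.46, np.float64(0.142)], [-0.3, 4.17, 0.46, np.float64(0.142)], [0.29, 4.17, 0.46, np.float64(0.142)], [0.88, 4.09, 0.46, np.float64(0.142)], [1.45, 3.92, 0.46, np.float64(0.142)]]
```

```bash
python3 -m jog '[[-3.3,2.5,0.4,0.14,1],[-2.9,3,0.4,0.14,1],[-2.5,3.4,0.4,0.14,1],[-2,3.7,0.4,0.14,1],[-1.5,3.9,0.4,0.14,1],[-0.9,4.1,0.4,0.14,1],[-0.3,4.2,0.4,0.14,1],[0.3,4.2,0.4,0.14,1],[0.9,4.1,0.4,0.14,1],[1.5,3.9,0.4,0.14,1]]'; python3 - <<'E'
from h import *
plan([.458,-.258,.130],-98.3)
E
```

```text
time: 2.25
ee_pos: [0.4559, -0.2759, 0.2083]
eef_rot: [0.996, -0.09, 0.004, -0.003]
ft_force: [0.5, 0.6, -1.0]
width: 0.0003
t 2.25 p [ 0.4559 -0.2759  0.2083] F [ 0.5  0.6 -1. ] w 0.00029487151079520685
[[0.984, -0.179, 0.009], [-0.179, -0.984, 0.005], [0.008, -0.006, -1.0]] [-0.31  0.16  0.86  1.76 -0.13  1.27 -1.17]
a0 -100.3 [[-0.02, -0.17, 0.78, np.float64(-0.003)], [-0.02, -0.18, 0.78, np.float64(-0.003)], [-0.02, -0.18, 0.78, np.float64(-0.003)], [-0.02, -0.18, 0.78, np.float64(-0.003)], [-0.02, -0.18, 0.78, np.float64(-0.003)], [-0.01, -0.18, 0.78, np.float64(-0.003)], [-0.01, -0.18, 0.78, np.float64(-0.003)], [-0.01, -0.18, 0.78, np.float64(-0.003)], [-0.01, -0.18, 0.78, np.float64(-0.003)], [-0.01, -0.18, 0.78, np.float64(-0.003)]]
```

```bash
python3 -m jog '[[0,-0.9,0.3,-0.03,1],[0,-0.9,0.3,0,1],[0,-0.2,1.5,0,1],[0,0,1.5,0,1],[0,0,1.5,0,1],[0,0,1.5,0,1],[0,0,1,0,1],[0,0,0,0,1],[0,0,0,0,1],[0,0,0,0,1]]'; python3 - <<'E'
from h import *
st()
c=r.camera('scene'); t=r.camera('top')
a=cv2.resize(c['pixels'][190:310,300:420,::-1],(400,400)); b=cv2.resize(t['pixels'][175:275,325:425,::-1],(400,400))
cv2.imwrite('pics/c3.png',np.hstack([a,b]))
E
```

```text
time: 3.25
ee_pos: [0.4609, -0.2508, 0.1299]
eef_rot: [0.997, -0.074, 0.005, -0.004]
ft_force: [-0.4, -0.9, -0.4]
width: 0.0009
t 3.25 p [ 0.4609 -0.2508  0.1299] F [-0.4 -0.9 -0.4] w 0.0008679258403644001
[[0.989, -0.147, 0.01], [-0.147, -0.989, 0.006], [0.009, -0.008, -1.0]] [-0.31  0.22  0.82  1.88 -0.19  1.11 -1.13]
```

View pics/c3.png

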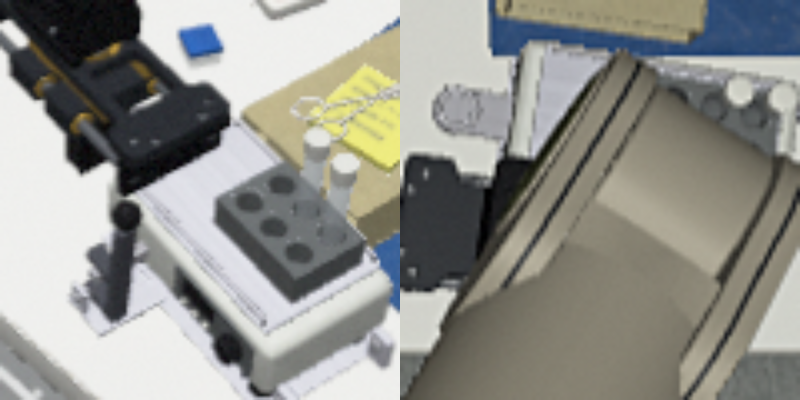

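```bash
python3 -m jog '[[0,0.7,0,0,1],[0,0.7,0,0,1],[0,0.7,0,0,1],[0,0.7,0.1,0,1],[0,0.7,0.2,0,1],[0,0.7,0.3,0,1],[0,0.7,0.3,0,1],[0,0.7,0.3,0,1],[0,0.7,0.3,0,1],[0,0.7,0.3,0,1]]'; python3 - <<'E'
from h import *
st()
E
```

```text
time: 4.35
ee_pos: [0.4503, -0.3269, 0.1108]
eef_rot: [0.997, -0.074, 0.006, -0.003]
ft_force: [-0.7, 0.8, 0.7]
width: 0.0005
t 4.35 p [ 0.4503 -0.3269  0.1108] F [-0.7  0.8  0.7] w 0.0005288656143604743
[[0.989, -0.148, 0.012], [-0.148, -0.989, 0.006], [0.011, -0.007, -1.0]] [-0.14  0.34  0.82  1.82 -0.29  1.1  -0.93]
```

```bash
python3 -m jog '[[0,0.5,0.2,0,1],[0,0.4,0.1,0,1],[0,0.3,0,0,1],[0,0.3,0,0,1],[0,0.3,0,0,1],[0,0.2,0,0,1],[0,0.2,0,0,1],[0,0,0,0,1],[0,0,0,0,1],[0,0,0,0,1]]'; python3 - <<'E'
from h import *
st()
c=r.camera('scene'); t=r.camera('top')
a=cv2.resize(c['pixels'][190:310,300:420,::-1],(400,400)); b=cv2.resize(t['pixels'][175:275,325:425,::-1],(400,400))
cv2.imwrite('pics/c4.png',np.hstack([a,b]))
E
```

```text
time: 5.35
ee_pos: [0.4467, -0.351, 0.1069]
eef_rot: [0.997, -0.074, 0.005, -0.003]
ft_force: [-0.2, 0.1, -0.3]
width: 0.0003
t 5.35 p [ 0.4467 -0.351   0.1069] F [-0.2  0.1 -0.3] w 0.0003443543204668928
[[0.989, -0.148, 0.011], [-0.148, -0.989, 0.005], [0.01, -0.007, -1.0]] [-0.08  0.38  0.82  1.79 -0.32  1.1  -0.87]
```

View pics/c4.png

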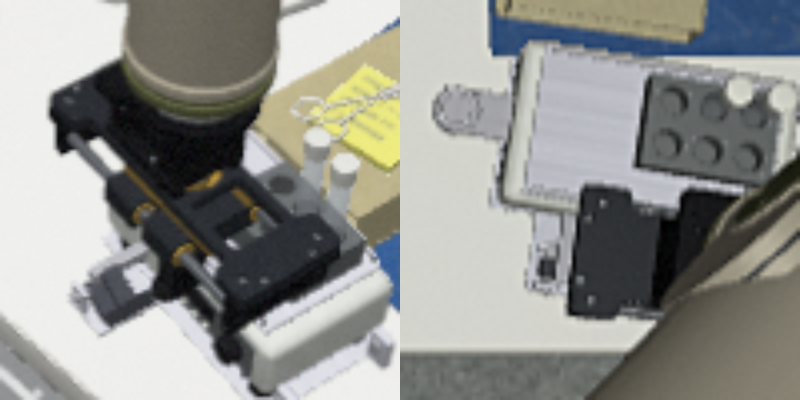

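```bash
python3 -m jog '[[0,0.3,0,0,1],[0,0.3,0,0,1],[0,0.3,0,0,1],[0,0.3,0,0,1],[0,0.3,0,0,1],[0,0.3,0,0,1],[0,0,0,0,1],[0,0,0,0,1],[0,0,0,0,1],[0,0,0,0,1]]'; python3 - <<'E'
from h import *
st()
E
```

```text
time: 6.45
ee_pos: [0.4436, -0.3705, 0.1067]
eef_rot: [0.997, -0.074, 0.005, -0.003]
ft_force: [0.2, -0.3, -0.2]
width: 0.0004
t 6.45 p [ 0.4436 -0.3705  0.1067] F [ 0.2 -0.3 -0.2] w 0.0003842439254924738
[[0.989, -0.148, 0.011], [-0.148, -0.989, 0.005], [0.01, -0.007, -1.0]] [-0.04  0.4   0.82  1.77 -0.34  1.11 -0.83]
```

```bash
python3 -m jog '[[0,0,-2,0,1],[0,0,-3,0,1],[0,-1,-3,0,1],[0,-3,0,0,1],[0,-4,0,0,1],[0,-4,0,0,1],[0,-4,0,0,1],[0,-4,0,0,1],[0,-4,0,0,1],[0,0,0,0,1]]'; python3 - <<'E'
from h import *
st()
c=r.camera('scene'); t=r.camera('top')
a=cv2.resize(c['pixels'][210:310,320:420,::-1],(400,400),interpolation=cv2.INTER_CUBIC); b=cv2.resize(t['pixels'][175:275,325:425,::-1],(400,400),interpolation=cv2.INTER_CUBIC)
cv2.imwrite('pics/c5.png',np.hstack([a,b]))
E
```

```text
time: 7.45
ee_pos: [0.4789, -0.1249, 0.1918]
eef_rot: [0.997, -0.075, 0.006, -0.003]
ft_force: [-0.3, -0.6, 0.4]
width: 0.0
t 7.45 p [ 0.4789 -0.1249  0.1918] F [-0.3 -0.6  0.4] w 1.3947583444130188e-05
[[0.989, -0.15, 0.013], [-0.15, -0.989, 0.006], [0.012, -0.007, -1.0]] [-0.53  0.04  0.73  1.88 -0.04  1.23 -1.52]
```

View pics/c5.png

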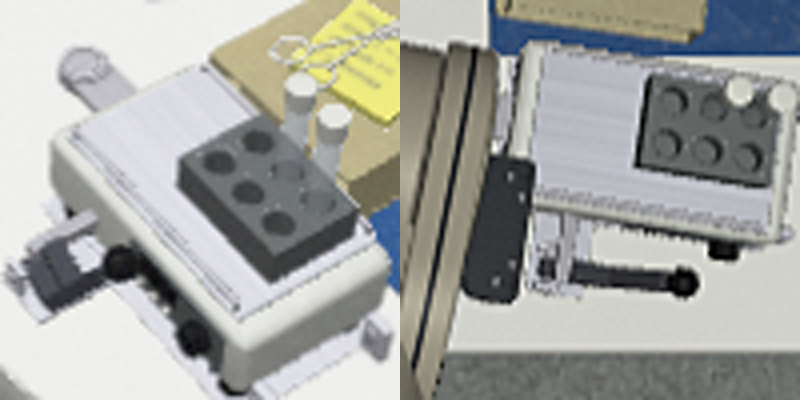

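```bash
python3 - <<'E'
from h import *
t=r.camera('top'); s=r.camera('scene')
o1,d1=ray(t,396,245.75);o2,d2=ray(s,350.5,275.5)
k=np.linalg.lstsq(np.c_[d1,-d2],o2-o1,rcond=None)[0]; P=(o1+k[0]*d1+o2+k[1]*d2)/2
print(P, o1+k[0]*d1-o2-k[1]*d2)
d=P-[.4519,-.2982,.1265]; th=np.radians(-8.3); print('shaker dx,dy,dz', d[0]*np.cos(th)+d[1]*np.sin(th),-d[0]*np.sin(th)+d[1]*np.cos(th),d[2])
S=np.array([.4187,-.0285]); yaw=np.radians(-156.3); G=S-.065*np.array([np.cos(yaw),np.sin(yaw)]); print('grip',G)
plan([*G,.16],-66.3)
E
```

```text
[ 0.44472409 -0.34412584  0.10277651] [-0.00106708  0.00084689 -0.00020912]
shaker dx,dy,dz -0.0004710646453999134 -0.04648068745604929 -0.023723486492386203
grip [ 0.47821807 -0.00237339]
t 7.65 p [ 0.4777 -0.1321  0.1919] F [ 0.2 -0.1 -0.1] w 0.0004117811134451166
[[0.987, -0.16, 0.013], [-0.16, -0.987, 0.003], [0.012, -0.005, -1.0]] [-0.53  0.04  0.73  1.88 -0.03  1.23 -1.51]
a0 -99.2 [[-0.21, -1.28, 0.32, np.float64(-0.057)], [-0.13, -1.29, 0.32, np.float64(-0.057)], [-0.06, -1.29, 0.33, np.float64(-0.057)], [0.02, -1.3, 0.33, np.float64(-0.057)], [0.09, -1.29, 0.33, np.float64(-0.057)], [0.17, -1.28, 0.33, np.float64(-0.057)], [0.24, -1.27, 0.33, np.float64(-0.057)], [0.31, -1.26, 0.33, np.float64(-0.057)], [0.38, -1.24, 0.33, np.float64(-0.057)], [0.45, -1.21, 0.33, np.float64(-0.057)]]
```

```bash
python3 -m jog '[[0,2.2,0,-0.01,1],[0,4,0,0,1],[0,4,0,0,1],[0,4,0,0,1],[0,4,0,0,1],[0,2,0,0,1],[0,0,0,0,1],[0,0,1,0,1],[0,0,1,0,1],[0,0,0.5,0,1]]'; python3 - <<'E'
from h import *
to([.4434,-.353,.142])
E
```

```text
time: 8.65
ee_pos: [0.4395, -0.3499, 0.1648]
eef_rot: [0.997, -0.083, 0.006, 0.001]
ft_force: [-0.9, 0.1, 0.1]
width: 0.0004
t 8.65 p [ 0.4395 -0.3499  0.1648] F [-0.9  0.1  0.1] w 0.000402775902717927
[[0.986, -0.165, 0.013], [-0.165, -0.986, -0.002], [0.013, 0.0, -1.0]] [-0.16  0.3   0.89  1.75 -0.25  1.2  -0.93]
tool cm [0.4  0.24 2.28]
```

```bash
python3 -m jog '[[0.4,0.2,1,-0.01,1],[0.2,0,1,0,1],[0,0,0.5,0,1],[0,0,0.5,0,1],[0,0,0.5,0,1],[0,0,0.5,0,1],[0,0,0.4,0,1],[0,0,0.4,0,1],[0,0,0.3,0,1],[0,0,0,0,1]]'; python3 - <<'E'
from h import *
st()
E
```

```text
time: 9.65
ee_pos: [0.4474, -0.3499, 0.108]
eef_rot: [0.997, -0.075, 0.006, -0.0]
ft_force: [0.6, -0.5, 0.6]
width: 0.0008
t 9.65 p [ 0.4474 -0.3499  0.108 ] F [ 0.6 -0.5  0.6] w 0.0007791989879414791
[[0.989, -0.15, 0.012], [-0.15, -0.989, -0.0], [0.012, -0.002, -1.0]] [-0.11  0.38  0.85  1.8  -0.33  1.1  -0.87]
```

```bash
python3 -m jog '[[0,0,0.3,0,1],[0,0,0.3,0,1],[0,0,0.2,0,1],[0,0,0.2,0,1],[0,0.3,0,0,1],[0,0.3,0,0,1],[0,0.3,0,0,1],[0,0,0,0,1],[0,0,0,0,1],[0,0,0,0,1]]'; python3 - <<'E'
from h import *
st()
c=r.camera('scene'); t=r.camera('top')
a=cv2.resize(c['pixels'][210:310,320:420,::-1],(400,400),interpolation=cv2.INTER_CUBIC); b=cv2.resize(t['pixels'][175:275,325:425,::-1],(400,400),interpolation=cv2.INTER_CUBIC)
cv2.imwrite('pics/c6.png',np.hstack([a,b]))
E
```

```text
time: 10.65
ee_pos: [0.446, -0.3635, 0.0995]
eef_rot: [0.997, -0.076, 0.007, 0.002]
ft_force: [0.0, -0.3, 0.5]
width: 0.0004
t 10.65 p [ 0.446  -0.3635  0.0995] F [ 0.  -0.3  0.5] w 0.0003686524572858371
[[0.988, -0.152, 0.014], [-0.152, -0.988, -0.006], [0.015, 0.003, -1.0]] [-0.08  0.41  0.84  1.79 -0.35  1.08 -0.84]
```

View pics/c6.png

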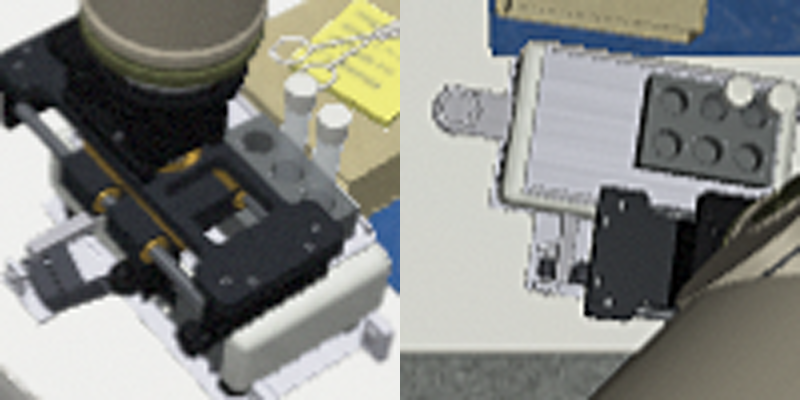

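```bash
cat >> h.py <<'E'
th=np.radians(-8.3); EX=np.array([np.cos(th),np.sin(th),0]); EY=np.array([-np.sin(th),np.cos(th),0])
KN=np.array([.4519,-.2982,.1265])
def knob(c,u,v):
    o,d=ray(c,u,v); P=o+d*((KN-o)@EX)/(d@EX)
    y=-25+(P-KN)@EY*1e3; z=110+(P[2]-KN[2])*1e3
    print('rel pivot',y,z,'R',np.hypot(y,z),'joint',np.arctan2(-y,z)-np.arctan2(25,110)); return P
E
python3 - <<'E'
from h import *
s=r.camera('scene'); knob(s,350.5,275.5); knob(s,351.3,278)
p,M=st(); tip=p+M[:,2]*.022; print('tip rel pivot', -25+(tip-KN)@EY*1e3,110+(tip[2]-KN[2])*1e3,(tip-KN)@EX)
for q in (p,tip): print((proj(s,q)-[320,210])*4)
E
```

```text
rel pivot -71.95629078976513 86.60893751823203 R 112.60024796712598 joint 0.4697755597969151
rel pivot -75.20063992457099 81.41228352128944 R 110.82913043607171 joint 0.5222799455839825
t 10.8 p [ 0.446  -0.3635  0.0996] F [-0.6  0.3  0.1] w 0.00019870988120940816
[[0.988, -0.152, 0.014], [-0.152, -0.988, -0.006], [0.015, 0.003, -1.0]] [-0.08  0.41  0.84  1.79 -0.35  1.08 -0.84]
tip rel pivot -90.5674300124505 61.11413405491596 0.003960415057392688
[148.48784819 285.80302847]
[146.49943424 310.59471625]
```

```bash
python3 -m jog '[[0,0.3,-1,0,1],[0,0,-2,0,1],[0,0,-2,0,1],[-0.2,-1.7,0,0,1],[-0.2,-1.7,0,0,1],[0,0,0,0,1],[0,0,1,0,1],[0,0,1,0,1],[0,0,0.5,0,1],[0,0,0,0,1]]'; python3 - <<'E'
from h import *
p,M=st(); tip=p+M[:,2]*.022; print('tip rel pivot', -25+(tip-KN)@EY*1e3,110+(tip[2]-KN[2])*1e3,(tip-KN)@EX)
E
```

```text
time: 11.8
ee_pos: [0.4455, -0.3357, 0.1284]
eef_rot: [0.997, -0.078, 0.008, 0.003]
ft_force: [0.2, -0.3, 0.2]
width: 0.0002
t 11.8 p [ 0.4455 -0.3357  0.1284] F [ 0.2 -0.3  0.2] w 0.0002492241874439047
[[0.988, -0.155, 0.016], [-0.155, -0.988, -0.008], [0.017, 0.005, -1.0]] [-0.17  0.32  0.87  1.81 -0.28  1.12 -0.93]
tip rel pivot -63.1839600675905 89.87498892892921 -0.0005494108273681413
```

```bash
python3 -m jog '[[0,0,0.4,0,1],[0,0,0.4,0,1],[0,0,0.4,0,1],[0,0,0.4,0,1],[0,0,0.4,0,1],[0,0,0.4,0,1],[0,0,0.3,0,1],[0,0,0.3,0,1],[0,0,0,0,1],[0,0,0,0,1]]'; python3 - <<'E'
from h import *
p,M=st(); tip=p+M[:,2]*.022; print('tip rel pivot', -25+(tip-KN)@EY*1e3,110+(tip[2]-KN[2])*1e3,(tip-KN)@EX)
E
```

```text
time: 12.8
ee_pos: [0.4456, -0.337, 0.0955]
eef_rot: [0.997, -0.079, 0.008, 0.004]
ft_force: [0.9, 1.0, -0.5]
width: 0.0004
t 12.8 p [ 0.4456 -0.337   0.0955] F [ 0.9  1.  -0.5] w 0.00042480151251146994
[[0.988, -0.157, 0.015], [-0.157, -0.988, -0.009], [0.016, 0.006, -1.0]] [-0.14  0.37  0.85  1.84 -0.32  1.06 -0.9 ]
tip rel pivot -64.46152038494665 56.97904813338701 -0.000258294175451568
```

```bash
python3 -m jog '[[0,0,0.2,0,1],[0,0,0.2,0,1],[0,0,0.2,0,1],[0,0,0.2,0,1],[0,0,0.1,0,1],[0,0,0.1,0,1],[0,0,0.1,0,1],[0,0,0.1,0,1],[0,0,0.1,0,1],[0,0,0.1,0,1]]'; python3 - <<'E'
from h import *
p,M=st(); tip=p+M[:,2]*.022; print('tip rel pivot', -25+(tip-KN)@EY*1e3,110+(tip[2]-KN[2])*1e3,(tip-KN)@EX)
E
```

```text
time: 13.8
ee_pos: [0.4462, -0.3369, 0.0807]
eef_rot: [0.997, -0.078, 0.008, 0.004]
ft_force: [0.5, 1.1, 0.6]
width: 0.0005
t 13.8 p [ 0.4462 -0.3369  0.0807] F [0.5 1.1 0.6] w 0.00045828788072354237
[[0.988, -0.156, 0.016], [-0.156, -0.988, -0.008], [0.017, 0.006, -1.0]] [-0.13  0.39  0.84  1.85 -0.34  1.03 -0.88]
tip rel pivot -64.29098586052805 42.194950876837154 0.0003557794929906216
```

```bash
python3 - <<'E'
from h import *
c=r.camera('scene')
cv2.imwrite('pics/c7.png',cv2.resize(c['pixels'][225:305,315:415,::-1],(800,600),interpolation=cv2.INTER_CUBIC))
p,M=st(); print((proj(c,p+M[:,2]*.022)-[315,225])*[8,7.5])
E
```

```text
t 13.85 p [ 0.4462 -0.3369  0.0805] F [0.7 0.8 0.3] w 0.0005188303475769689
[[0.988, -0.156, 0.016], [-0.156, -0.988, -0.008], [0.017, 0.006, -1.0]] [-0.13  0.39  0.84  1.85 -0.34  1.03 -0.88]
[259.17122231 455.12682232]
```

View pics/c7.png

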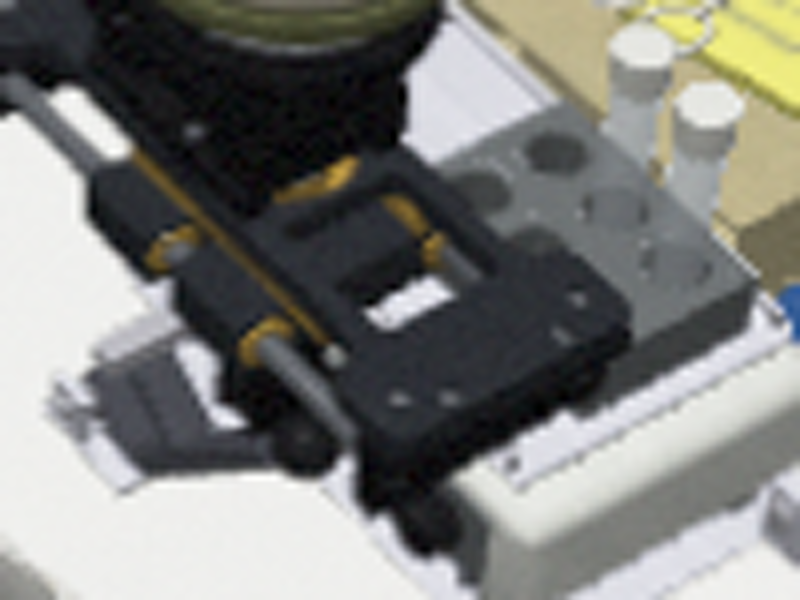

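```bash
python3 -c "
from h import *
s=r.camera('scene'); knob(s,315+302/8,225+440/7.5)"
python3 -m jog '[[0,0,0.1,0,1],[0,0,0.1,0,1],[0,0,0.1,0,1],[0,0,0.1,0,1],[0,0,0.1,0,1],[0,0,0.1,0,1],[0,0,0.1,0,1],[0,0,0.1,0,1],[0,0,0.1,0,1],[0,0,0.1,0,1]]'; python3 - <<'E'
from h import *
p,M=st(); tip=p+M[:,2]*.022; print('tip rel pivot', -25+(tip-KN)@EY*1e3,110+(tip[2]-KN[2])*1e3,(tip-KN)@EX)
E
```

```text
rel pivot -81.4472771731122 68.30329124092789 R 106.2967476137289 joint 0.6494697259320594
time: 14.9
ee_pos: [0.4469, -0.3377, 0.0725]
eef_rot: [0.997, -0.079, 0.009, 0.003]
ft_force: [-5.7, 6.0, 15.3]
width: 0.0003
t 14.9 p [ 0.4469 -0.3377  0.0725] F [-5.7  6.  15.3] w 0.0002899516004198433
[[0.987, -0.157, 0.018], [-0.157, -0.988, -0.008], [0.019, 0.005, -1.0]] [-0.12  0.4   0.83  1.85 -0.35  1.02 -0.87]
tip rel pivot -64.95873040771787 34.046223545297934 0.0012190094316753357
```

```bash
python3 -m jog '[[0,0,-0.5,0,1],[0,0,-1,0,0.9],[0,0,-2,0,0.9],[0,0,-3,0,0.8],[0,0,-4,0,0],[0,0,0,0,0],[0,-2,0,0,0],[0,-4,0,0,0],[0,-4,0,0,0],[0,-4,0,0,0]]'; python3 - <<'E'
from h import *
plan([.478,-.0024,.16],-66.3)
E
```

```text
time: 15.9
ee_pos: [0.4655, -0.204, 0.184]
eef_rot: [0.996, -0.086, 0.011, 0.007]
ft_force: [0.1, 0.3, -0.1]
width: 0.0567
t 15.9 p [ 0.4655 -0.204   0.184 ] F [ 0.1  0.3 -0.1] w 0.056666576560724664
[[0.985, -0.171, 0.021], [-0.171, -0.985, -0.016], [0.023, 0.012, -1.0]] [-0.49  0.08  0.85  1.87 -0.05  1.2  -1.36]
a0 -99.9 [[-0.23, -2.01, 0.21, np.float64(-0.059)], [-0.11, -2.02, 0.21, np.float64(-0.059)], [0.01, -2.02, 0.22, np.float64(-0.059)], [0.13, -2.02, 0.22, np.float64(-0.059)], [0.24, -2.01, 0.22, np.float64(-0.059)], [0.36, -1.99, 0.22, np.float64(-0.059)], [0.48, -1.96, 0.23, np.float64(-0.059)], [0.59, -1.93, 0.23, np.float64(-0.059)], [0.7, -1.89, 0.23, np.float64(-0.059)], [0.81, -1.85, 0.24, np.float64(-0.059)]]
```

```bash
python3 -m jog '[[-0.2,-2,0,-0.06,0],[-0.1,-2,0,-0.06,0],[0,-2,0,-0.06,0],[0.1,-2,0,-0.06,0],[0.2,-2,0,-0.06,0],[0.4,-2,0,-0.06,0],[0.5,-2,0,-0.06,0],[0.6,-1.9,0.2,-0.06,0],[0.7,-1.9,0.2,-0.06,0],[0.8,-1.8,0.2,-0.06,0]]'; python3 - <<'E'
from h import *
s=snap('scene','s2.png')
cv2.imwrite('pics/c8.png',cv2.resize(s['pixels'][215:305,320:420,::-1],(800,600),interpolation=cv2.INTER_CUBIC))
plan([.478,-.0024,.08],-66.3)
E
```

```text
time: 16.9
ee_pos: [0.4727, 0.0113, 0.1747]
eef_rot: [0.972, 0.236, 0.009, 0.01]
ft_force: [1.1, 0.0, -0.4]
width: 0.0874
t 16.95 p [0.4725 0.015  0.1742] F [-0.2  3.9  0.3] w 0.08688570385849274
[[0.885, 0.466, 0.022], [0.466, -0.885, -0.015], [0.012, 0.024, -1.0]] [-0.74 -0.02  0.6   1.96  0.03  1.18 -1.24]
a0 -62.2 [[-0.04, 0.16, 0.95, np.float64(0.007)], [-0.04, 0.16, 0.95, np.float64(0.007)], [-0.04, 0.16, 0.95, np.float64(0.007)], [-0.04, 0.16, 0.95, np.float64(0.007)], [-0.04, 0.16, 0.95, np.float64(0.007)], [-0.04, 0.16, 0.95, np.float64(0.007)], [-0.04, 0.16, 0.95, np.float64(0.007)], [-0.03, 0.16, 0.95, np.float64(0.007)], [-0.03, 0.16, 0.95, np.float64(0.007)], [-0.03, 0.16, 0.95, np.float64(0.007)]]
```

View pics/c8.png

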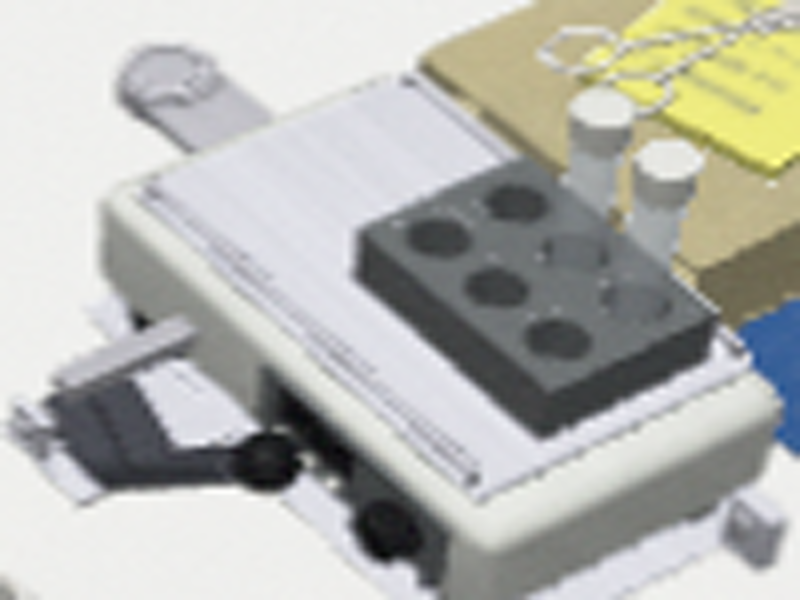

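```bash
python3 -m jog '[[0,0.8,0,0.06,0],[0,0.9,1,0,0],[0,0,1.5,0,0],[0,0,1.5,0,0],[0,0,1.5,0,0],[0,0,1.5,0,0],[0,0,1.5,0,0],[0,0,1,0,0],[0,0,0,0,0],[0,0,0,0,0]]'; python3 - <<'E'
from h import *
s=r.camera('scene'); t=r.camera('top')
o,d=ray(t,339.4,202.4); o2,d2=ray(s,341.4,227.3)
k=np.linalg.lstsq(np.c_[d,-d2],o2-o,rcond=None)[0]; print('pad',o+k[0]*d,o2+k[1]*d2)
plan([.478,-.0024,.034],-66.3)
E
```

```text
time: 17.95
ee_pos: [0.4826, 0.007, 0.0741]
eef_rot: [0.975, 0.223, 0.008, 0.01]
ft_force: [0.5, -1.0, -0.3]
width: 0.0869
pad [ 0.55946903 -0.20500707  0.06090338] [ 0.56008029 -0.20549092  0.06102143]
t 18.05 p [0.4828 0.007  0.0745] F [0.1 0.  0.1] w 0.08723982645247136
[[0.901, 0.434, 0.021], [0.434, -0.901, -0.016], [0.011, 0.024, -1.0]] [-0.7   0.16  0.62  2.04 -0.09  0.96 -1.15]
a0 -64.3 [[-0.09, 0.05, 0.4, np.float64(0.004)], [-0.09, 0.05, 0.4, np.float64(0.004)], [-0.09, 0.05, 0.4, np.float64(0.004)], [-0.09, 0.05, 0.4, np.float64(0.004)], [-0.09, 0.06, 0.4, np.float64(0.004)], [-0.09, 0.06, 0.4, np.float64(0.004)], [-0.09, 0.06, 0.4, np.float64(0.004)], [-0.09, 0.06, 0.4, np.float64(0.004)], [-0.09, 0.06, 0.41, np.float64(0.004)], [-0.09, 0.06, 0.41, np.float64(0.004)]]
```

```bash
python3 -m jog '[[-0.5,0.3,0,0.035,0],[-0.4,0.2,0.5,0,0],[0,0,1,0,0],[0,0,1,0,0],[0,0,1,0,0],[0,0,0.5,0,0],[0,0,0.1,0,0],[0,0,0,0,0],[0,0,0,0,0.3],[0,0,0,0,0.5]]' 30; python3 -m jog '[[0,0,0,0,0.7],[0,0,0,0,0.9],[0,0,0,0,0.9],[0,0,0,0,0.9],[0,0,0,0,0.9],[0,0,0,0,0.9],[0,0,0,0,0.9],[0,0,0,0,0.9],[0,0,0,0,0.9],[0,0,0,0,0.9]]' 40
python3 -c "
from h import *
st()"
```

```text
time: 19.05
ee_pos: [0.4778, -0.0028, 0.0307]
eef_rot: [0.979, 0.204, 0.009, 0.01]
ft_force: [0.1, 0.8, -0.2]
width: 0.0778
time: 20.05
ee_pos: [0.4781, -0.0021, 0.0314]
eef_rot: [0.979, 0.204, 0.01, 0.01]
ft_force: [-1.0, -0.3, -0.0]
width: 0.0357
t 20.05 p [ 0.4781 -0.0021  0.0314] F [-1.  -0.3 -0. ] w 0.03568257860633396
[[0.916, 0.4, 0.023], [0.4, -0.916, -0.015], [0.015, 0.023, -1.0]] [-0.67  0.22  0.62  2.09 -0.15  0.86 -1.12]
```

```bash
python3 -m jog '[[0,0,-0.7,0,0.9],[0,0,-0.8,0,0.9],[0,0,-0.8,0,0.9],[0,0,-0.8,0,0.9],[-0.5,1.7,0,0,0.9],[-0.5,1.7,0,0,0.9],[-0.5,1.7,0,0,0.9],[-0.5,1.7,0,0,0.9],[-0.5,1.7,0,0,0.9],[0,0,0,0,0.9]]'; python3 - <<'E'
from h import *
plan([.50,-.075,.058],10)
E
```

```text
time: 21.05
ee_pos: [0.4862, -0.0926, 0.0683]
eef_rot: [0.979, 0.205, 0.008, 0.01]
ft_force: [0.2, -0.4, -7.4]
width: 0.0355
t 21.05 p [ 0.4862 -0.0926  0.0683] F [ 0.2 -0.4 -7.4] w 0.0354790917815127
[[0.916, 0.401, 0.02], [0.402, -0.916, -0.015], [0.012, 0.022, -1.0]] [-0.54  0.21  0.69  2.02 -0.15  0.95 -0.93]
a0 -66.3 [[0.2, -0.11, 0.1, np.float64(-0.133)], [0.21, -0.08, 0.1, np.float64(-0.133)], [0.22, -0.05, 0.1, np.float64(-0.133)], [0.22, -0.02, 0.1, np.float64(-0.133)], [0.22, 0.01, 0.11, np.float64(-0.133)], [0.22, 0.04, 0.11, np.float64(-0.133)], [0.21, 0.07, 0.11, np.float64(-0.133)], [0.2, 0.09, 0.11, np.float64(-0.133)], [0.19, 0.12, 0.11, np.float64(-0.133)], [0.17, 0.14, 0.11, np.float64(-0.133)]]
```

```bash
python3 -m jog '[[0.2,-0.1,0,-0.13,0.9],[0.2,-0.1,0,-0.13,0.9],[0.2,0,0,-0.13,0.9],[0.2,0,0.1,-0.13,0.9],[0.2,0,0.1,-0.13,0.9],[0.2,0,0.1,-0.13,0.9],[0.2,0.1,0.1,-0.13,0.9],[0.2,0.1,0.1,-0.13,0.9],[0.2,0.1,0.1,-0.13,0.9],[0,0,0,0,0.9]]'; python3 - <<'E'
from h import *
t=snap('top','t3.png'); s=snap('scene','s3.png')
cv2.imwrite('pics/c9.png',np.hstack([cv2.resize(s['pixels'][165:285,250:370,::-1],(400,400),interpolation=cv2.INTER_CUBIC),cv2.resize(t['pixels'][150:250,270:370,::-1],(400,400),interpolation=cv2.INTER_CUBIC)]))
plan([.5467,-.142,.039],10)
E
```

```text
time: 22.05
ee_pos: [0.498, -0.0734, 0.0659]
eef_rot: [0.685, 0.729, 0.002, 0.012]
ft_force: [1.0, -1.0, -8.3]
width: 0.0354
t 22.15 p [ 0.498  -0.0739  0.066 ] F [-0.9 -0.3 -8.8] w 0.03523660708769716
[[-0.055, 0.998, 0.02], [0.998, 0.055, -0.014], [-0.015, 0.019, -1.0]] [-0.42  0.21  0.51  1.99 -0.11  0.94  0.21]
a0 3.2 [[-0.7, 0.44, 0.29, np.float64(-0.012)], [-0.71, 0.43, 0.29, np.float64(-0.012)], [-0.71, 0.43, 0.29, np.float64(-0.012)], [-0.72, 0.42, 0.29, np.float64(-0.012)], [-0.72, 0.41, 0.29, np.float64(-0.012)], [-0.73, 0.4, 0.29, np.float64(-0.012)], [-0.73, 0.39, 0.29, np.float64(-0.012)], [-0.74, 0.38, 0.29, np.float64(-0.012)], [-0.74, 0.37, 0.29, np.float64(-0.012)], [-0.75, 0.36, 0.29, np.float64(-0.012)]]
```

View pics/c9.png

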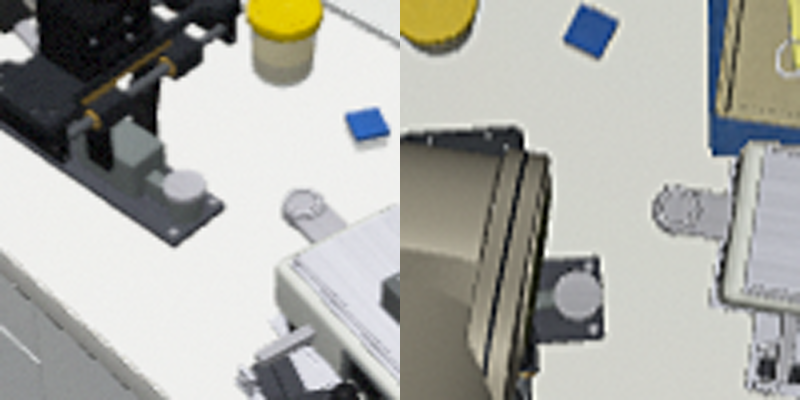

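```bash
python3 - <<'E'
from h import *
t=r.camera('top'); s=r.camera('scene')
def two(a,b):
    o1,d1=ray(t,*a);o2,d2=ray(s,*b)
    k=np.linalg.lstsq(np.c_[d1,-d2],o2-o1,rcond=None)[0]; return (o1+k[0]*d1+o2+k[1]*d2)/2
S=two((314.25,224.25),(306.1,221.4)); print('saddle',S,onz(t,314.25,224.25,.0726),onz(s,306.1,221.4,.0726))
P=two((340,202.75),(341.8,227.5)); print('pad',P,onz(t,340,202.75,.064),onz(s,341.8,227.5,.064))
p,M=st(); print('saddle tool', M.T@(np.array([*onz(t,314.25,224.25,.0726)])-p))
E
```

```text
saddle [ 0.50182186 -0.13958428  0.07248747] [ 0.50040099 -0.13851162  0.0726    ] [ 0.50323252 -0.14064311  0.0726    ]
pad [ 0.55893648 -0.20694902  0.0621087 ] [ 0.5581101  -0.20637502  0.064     ] [ 0.55824046 -0.20851984  0.064     ]
t 22.25 p [ 0.498  -0.0741  0.0659] F [-0.5  0.7 -8.7] w 0.03568882020051313
[[-0.055, 0.998, 0.02], [0.998, 0.055, -0.014], [-0.015, 0.019, -1.0]] [-0.42  0.21  0.51  1.99 -0.11  0.94  0.21]
saddle tool [-0.06452496 -0.0010051  -0.00573099]
```

```bash
python3 -m jog '[[-0.1,1.4,0,0,0.9],[-0.1,1.4,0,0,0.9],[0,1.4,0.3,0,0.9],[0,1.1,0.6,0,0.9],[0,0,0.6,0,0.9],[0,0,0.6,0,0.9],[0,0,0.6,0,0.9],[0,0,0,0,0.9],[0,0,0,0,0.9],[0,0,0,0,0.9]]'; python3 - <<'E'
from h import *
to([.5547,-.1421,.036])
E
```

```text
time: 23.25
ee_pos: [0.5507, -0.0741, 0.0385]
eef_rot: [0.693, 0.721, 0.001, 0.011]
ft_force: [0.8, 0.9, -7.7]
width: 0.0355
t 23.25 p [ 0.5507 -0.0741  0.0385] F [ 0.8  0.9 -7.7] w 0.035484264201366855
[[-0.039, 0.999, 0.018], [0.999, 0.039, -0.014], [-0.015, 0.017, -1.0]] [-0.38  0.37  0.49  1.88 -0.2   0.92  0.25]
tool cm [-6.81  0.13  0.35]
```

```bash
python3 -m jog '[[-0.5,0.2,0.1,0,0.9],[-1,0.1,0.1,0,0.9],[-1.3,0,0,0,0.9],[-1.3,0,0,0,0.9],[-1,0,0,0,0.9],[-0.7,0,0,0,0.9],[-0.5,0,0,0,0.9],[0,0,0,0,0.9],[0,0,0,0,0.9],[0,0,0,0,0.9]]'; python3 - <<'E'
from h import *
p,M=st(); print('saddle est',p[:2]-.065*M[:2,0]/np.linalg.norm(M[:2,0]),'pad .5583,-.2070'); to([.5558,-.1421,.0314])
E
```

```text
time: 24.25
ee_pos: [0.5567, -0.1445, 0.0383]
eef_rot: [0.694, 0.72, 0.001, 0.012]
ft_force: [0.7, 0.5, -7.8]
width: 0.0356
t 24.25 p [ 0.5567 -0.1445  0.0383] F [ 0.7  0.5 -7.8] w 0.03561061599784544
[[-0.036, 0.999, 0.019], [0.999, 0.037, -0.015], [-0.016, 0.019, -1.0]] [-0.26  0.41  0.51  1.83 -0.23  0.94  0.39]
saddle est [ 0.55910035 -0.20950338] pad .5583,-.2070
t 24.25 p [ 0.5567 -0.1445  0.0383] F [ 0.7  0.5 -7.8] w 0.03561061599784544
[[-0.036, 0.999, 0.019], [0.999, 0.037, -0.015], [-0.016, 0.019, -1.0]] [-0.26  0.41  0.51  1.83 -0.23  0.94  0.39]
tool cm [ 0.26 -0.1   0.68]
```

```bash
python3 -m jog '[[0.2,-0.1,0,0,0.9],[0.05,0,0.2,0,0.9],[0,0,0.2,0,0.9],[0,0,0.2,0,0.9],[0,0,0.1,0,0.9],[0,0,0,0,0.9],[0,0,0,0,0.9],[0,0,0,0,0.7],[0,0,0,0,0.5],[0,0,0,0,0.4]]'; python3 - <<'E'
from h import *
p,M=st(); print('saddle est',p[:2]-.065*M[:2,0]/np.linalg.norm(M[:2,0]))
E
```

```text
time: 25.25
ee_pos: [0.5578, -0.1408, 0.0325]
eef_rot: [0.693, 0.721, 0.003, 0.013]
ft_force: [0.0, -0.6, 0.6]
width: 0.0448
t 25.25 p [ 0.5578 -0.1408  0.0325] F [ 0.  -0.6  0.6] w 0.044769545488678154
[[-0.038, 0.999, 0.023], [0.999, 0.039, -0.014], [-0.015, 0.023, -1.0]] [-0.26  0.42  0.51  1.84 -0.24  0.92  0.39]
saddle est [ 0.56025935 -0.20575825]
```

```bash
python3 -m jog '[[0,0,0,0,0.3],[0,0,0,0,0.3],[0,0,-1,0,0.3],[0,0,-3,0,0.3],[0,0,-4,0,0.5],[0,0,-4,0,1],[2.5,0,0,0,1],[3.5,0,0,0,1],[3.5,0,0,0,1],[2,0,0,0,1]]'; python3 - <<'E'
from h import *
p,M=st()
t=snap('top','t4.png'); s=snap('scene','s4.png')
A=cv2.resize(s['pixels'][195:255,290:370,::-1],(800,600),interpolation=cv2.INTER_CUBIC)[:, :]
B=cv2.resize(t['pixels'][180:240,305:365,::-1],(400,400),interpolation=cv2.INTER_CUBIC)
A=cv2.resize(s['pixels'][200:260,300:360,::-1],(400,400),interpolation=cv2.INTER_CUBIC)
cv2.imwrite('pics/c10.png',np.hstack([A,B]))
E
```

```text
time: 26.25
ee_pos: [0.5525, -0.0256, 0.1636]
eef_rot: [0.697, 0.717, 0.006, 0.017]
ft_force: [1.0, -0.3, -0.4]
width: 0.0212
t 26.25 p [ 0.5525 -0.0256  0.1636] F [ 1.  -0.3 -0.4] w 0.021212927913339032
[[-0.029, 0.999, 0.033], [0.999, 0.029, -0.016], [-0.017, 0.032, -0.999]] [-0.48  0.19  0.49  1.78 -0.08  1.16  0.06]
```

View pics/c10.png

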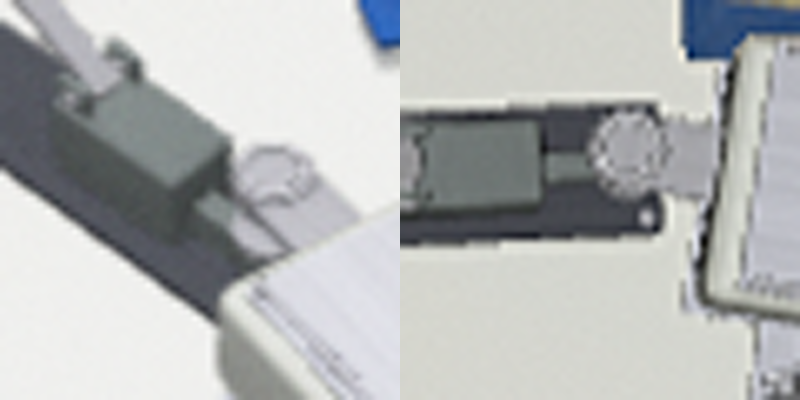

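```bash
python3 - <<'E'
from h import *
t=r.camera('top'); s=r.camera('scene')
B=lambda u,v:((u-400)*.15+305,v*.15+180)
A=lambda u,v:(u*.15+300,v*.15+200)
# base plate mask in the top view: dark bluish grey
im=t['pixels'].astype(int)[180:240,305:350]; 
c1=onz(t,*B(662,101),.008);c2=onz(t,*B(663,236),.008);print('corners',c1,c2,np.linalg.norm(c1-c2))
l1=onz(t,*B(402,107),.008);l2=onz(t,*B(402,244),.008)
d=((c1-l1)+(c2-l2));d/=np.linalg.norm(d);d2=np.cross(c1-c2,[0,0,1]);d2/=np.linalg.norm(d2);print('dir',d,d2)
b=(onz(t,*B(542,123),.046)+onz(t,*B(542,206),.046))/2
print('saddle via base',(c1+c2)/2-.015*d,' via body',b+.035*d)
print('pad',onz(t,*B(630,147),.064), 'scene',onz(s,*A(271,176),.064))
print('body top corners scene',onz(s,*A(172,190),.046),onz(s,*A(231,143),.046))
p,M=st()
E
```

```text
corners [ 0.58724515 -0.22237419  0.008     ] [ 0.53066395 -0.22229667  0.008     ] 0.056581251434591834
dir [ 0.03011306 -0.9995465   0.        ] [-0.00137016 -0.99999906  0.        ]
saddle via base [ 0.55850286 -0.20734223  0.008     ]  via body [ 0.55637709 -0.20584405  0.046     ]
pad [ 0.55997036 -0.20506771  0.064     ] scene [ 0.55879837 -0.20402957  0.064     ]
body top corners scene [ 0.53950111 -0.17254011  0.046     ] [ 0.57244782 -0.17023745  0.046     ]
t 26.45 p [ 0.5525 -0.0285  0.1632] F [-0.4 -0.9  0.4] w 0.005285684176352911
[[-0.028, 0.999, 0.032], [0.999, 0.028, -0.017], [-0.018, 0.032, -0.999]] [-0.48  0.19  0.49  1.78 -0.08  1.16  0.06]
```

```bash
python3 -m jog '[[0.5,0,0.5,0,1],[0,0,1,0,1],[0,0,1,0,1],[0,0,0.5,0,1],[0,0,0.4,0,1],[0.1,0,0.5,0,1],[0.2,0,0.5,0,1],[0.2,0,0.5,0,1],[0.2,0,0.5,0,1],[0,0,0,0,1]]'; python3 - <<'E'
from h import *
p,M=st(); print('tip',p+.022*M[:,2])
E
```

```text
time: 27.45
ee_pos: [0.5537, -0.0213, 0.104]
eef_rot: [0.699, 0.714, 0.004, 0.018]
ft_force: [1.3, -0.8, 0.9]
width: 0.0005
t 27.45 p [ 0.5537 -0.0213  0.104 ] F [ 1.3 -0.8  0.9] w 0.00046863355611925523
[[-0.021, 0.999, 0.031], [1.0, 0.021, -0.019], [-0.019, 0.031, -0.999]] [-0.47  0.26  0.48  1.84 -0.12  1.04  0.07]
tip [ 0.55440121 -0.02174866  0.08205152]
```

```bash
python3 -m jog '[[0.2,0,0.3,0,1],[0.2,0,0.3,0,1],[0.2,0,0.3,0,1],[0.2,0,0.3,0,1],[0.1,0,0.3,0,1],[0.1,0,0.3,0,1],[0,0,0.3,0,1],[0,0,0.2,0,1],[0,0,0.2,0,1],[0,0,0.2,0,1]]'; python3 - <<'E'
from h import *
p,M=st(); print('tip',p+.022*M[:,2])
E
```

```text
time: 28.45
ee_pos: [0.5546, -0.0099, 0.0763]
eef_rot: [0.699, 0.715, 0.005, 0.017]
ft_force: [-4.0, 1.4, 7.3]
width: 0.0003
t 28.45 p [ 0.5546 -0.0099  0.0763] F [-4.   1.4  7.3] w 0.00027483832598408045
[[-0.022, 0.999, 0.032], [1.0, 0.022, -0.017], [-0.017, 0.031, -0.999]] [-0.48  0.3   0.47  1.86 -0.14  0.98  0.06]
tip [ 0.55528082 -0.01023364  0.05434625]
```

```bash
python3 -m jog '[[0,0,0.2,0,1],[0,0,0.2,0,1],[0,0,0.2,0,1],[0,0,0.2,0,1],[0,0,0.2,0,1],[0,0,0.2,0,1],[0,0,0.2,0,1],[0,0,0.2,0,1],[0,0,0.2,0,1],[0,0,0.2,0,1]]'; python3 - <<'E'
from h import *
p,M=st(); print('tip',p+.022*M[:,2])
E
```

```text
time: 29.45
ee_pos: [0.5544, -0.0068, 0.0589]
eef_rot: [0.699, 0.715, 0.007, 0.014]
ft_force: [-3.8, -0.1, 7.9]
width: 0.0004
t 29.45 p [ 0.5544 -0.0068  0.0589] F [-3.8 -0.1  7.9] w 0.00038362829147864147
[[-0.023, 0.999, 0.029], [1.0, 0.024, -0.01], [-0.011, 0.029, -1.0]] [-0.47  0.32  0.46  1.88 -0.16  0.95  0.08]
tip [ 0.55504143 -0.007015    0.03691919]
```

```bash
python3 -m jog '[[0,-0.05,0.15,0,1],[0,-0.05,0.15,0,1],[0,0,0.15,0,1],[0,0,0.15,0,1],[0,0,0.15,0,1],[0,0,0.15,0,1],[0,0,0,0,1],[0,0,0,0,1],[0,0,0,0,1],[0,0,0,0,1]]'; python3 - <<'E'
from h import *
p,M=st(); print('tip',p+.022*M[:,2])
s=snap('scene','s5.png');a=cv2.imread('pics/s4.png').astype(int); b=s['pixels'][:,:,::-1].astype(int)
# feature shift of the platform/tube block between s4 and now (shaker tilt) by template matching
g=lambda i:cv2.cvtColor(i.astype(np.uint8),cv2.COLOR_BGR2GRAY)
for n,(x0,y0,x1,y1) in dict(block=(365,235,412,275),leftedge=(332,238,352,262),pad=(336,222,348,234),body=(308,215,336,236),note=(395,210,430,240),cup=(322,160,348,190)).items():
    T=g(a)[y0:y1,x0:x1]; W=g(b)[y0-10:y1+10,x0-10:x1+10]
    U=cv2.resize(T,None,fx=5,fy=5,interpolation=cv2.INTER_CUBIC);V=cv2.resize(W,None,fx=5,fy=5,interpolation=cv2.INTER_CUBIC)
    m=cv2.matchTemplate(V,U,cv2.TM_CCOEFF_NORMED);_,q,_,l=cv2.minMaxLoc(m); print(n,np.array(l)/5-10,round(q,3))
P=np.array([.5585,-.206,.064]); print('expected pad shift for 11.5mm',proj(s,P+[0,0,.0115])-proj(s,P))
E
```

```text
time: 30.45
ee_pos: [0.5543, -0.0064, 0.0539]
eef_rot: [0.699, 0.715, 0.008, 0.013]
ft_force: [-2.7, -0.6, 8.5]
width: 0.0003
t 30.45 p [ 0.5543 -0.0064  0.0539] F [-2.7 -0.6  8.5] w 0.00031219295043732605
[[-0.022, 0.999, 0.03], [1.0, 0.023, -0.006], [-0.006, 0.03, -1.0]] [-0.47  0.33  0.45  1.88 -0.17  0.94  0.09]
tip [ 0.55496072 -0.00654732  0.03192854]
block [1.2 0.2] 0.962
leftedge [ 0.6 -1.8] 0.96
pad [ 0.6 -3. ] 0.886
body [0. 0.] 0.992
note [0. 0.] 0.863
cup [0. 0.] 0.999
expected pad shift for 11.5mm [ 0.18704624 -3.27615028]
```

```bash
python3 -m jog '[[0,0,0.3,0,1],[0,0,0.3,0,1],[0,0,0.3,0,1],[0,0,0.3,0,1],[0,0,0.3,0,1],[0,0,0.3,0,1],[0,0,0.3,0,1],[0,0,0.3,0,1],[0,0,0.3,0,1],[0,0,0.3,0,1]]'; python3 - <<'E'
from h import *
p,M=st()
E
```

```text
time: 31.5
ee_pos: [0.5548, -0.0062, 0.0503]
eef_rot: [0.701, 0.713, 0.013, 0.005]
ft_force: [-20.2, -0.6, 42.7]
width: 0.0005
t 31.5 p [ 0.5548 -0.0062  0.0503] F [-20.2  -0.6  42.7] w 0.0005322790026125969
[[-0.018, 1.0, 0.026], [1.0, 0.018, 0.011], [0.011, 0.026, -1.0]] [-0.45  0.34  0.45  1.88 -0.19  0.94  0.11]
```

```bash
python3 -m jog '[[0,-0.1,0.15,0,1],[0,-0.1,0.15,0,1],[0,0,0.15,0,1],[0,0,0.15,0,1],[0,0,0.15,0,1],[0,0,0.15,0,1],[0,0,0.15,0,1],[0,0,0.15,0,1],[0,0,0.15,0,1],[0,0,0.15,0,1]]'; python3 - <<'E'
from h import *
p,M=st()
s=snap('scene','s6.png');t=snap('top','t6.png')
g=lambda i:cv2.cvtColor(i.astype(np.uint8),cv2.COLOR_BGR2GRAY)
def cmp(a,b,regs):
  for n,(x0,y0,x1,y1) in regs.items():
    T=g(a)[y0:y1,x0:x1]; W=g(b)[y0-10:y1+10,x0-10:x1+10]
    U=cv2.resize(T,None,fx=5,fy=5,interpolation=cv2.INTER_CUBIC);V=cv2.resize(W,None,fx=5,fy=5,interpolation=cv2.INTER_CUBIC)
    m=cv2.matchTemplate(V,U,cv2.TM_CCOEFF_NORMED);_,q,_,l=cv2.minMaxLoc(m); print(n,np.array(l)/5-10,round(q,3))
cmp(cv2.imread('pics/s4.png'),cv2.imread('pics/s6.png'),dict(block=(365,235,412,275),leftedge=(332,238,352,262),pad=(336,222,348,234),body=(308,215,336,236),cup=(322,160,348,190),blue=(352,195,370,210),catch=(322,264,362,294)))
cmp(cv2.imread('pics/t4.png'),cv2.imread('pics/t6.png'),dict(pad=(332,193,345,211),jackend=(325,190,348,220),catch=(355,235,405,255),oil=(228,148,242,164)))
P=np.array([.5585,-.206,.064]); print('expected pad shift/mm',(proj(s,P+[0,0,.01])-proj(s,P))/10)
E
```

```text
time: 32.5
ee_pos: [0.5546, -0.0062, 0.0518]
eef_rot: [0.702, 0.712, 0.018, 0.002]
ft_force: [-10.2, -1.2, 23.4]
width: 0.0008
t 32.5 p [ 0.5546 -0.0062  0.0518] F [-10.2  -1.2  23.4] w 0.0008113427466896717
[[-0.015, 0.999, 0.028], [1.0, 0.015, 0.022], [0.021, 0.028, -0.999]] [-0.44  0.34  0.45  1.88 -0.2   0.94  0.12]
block [1.4 0.2] 0.957
leftedge [ 0.6 -2. ] 0.957
pad [ 0.8 -3. ] 0.92
body [0. 0.] 0.991
cup [0. 0.] 0.999
blue [0. 0.] 1.0
catch [ 0.2 -0.2] 0.95
pad [ 0.4 -0.2] 0.868
jackend [0. 0.] 0.963
catch [0.2 0. ] 0.976
oil [ 4. 10.] 0.834
expected pad shift/mm [ 0.01625177 -0.28463614]
```

```bash
python3 - <<'E'
from h import *
a=cv2.imread('pics/scene1.png');b=cv2.imread('pics/s6.png')
for n,(x0,y0,x1,y1) in dict(oil=(296,146,310,170),cup=(322,160,348,190),blue=(352,195,370,210)).items():
    m=cv2.matchTemplate(b[y0-10:y1+10,x0-10:x1+10],a[y0:y1,x0:x1],cv2.TM_CCOEFF_NORMED);_,q,_,l=cv2.minMaxLoc(m); print(n,np.array(l)-10,round(q,3))
st(); print(r.close_job())
E
```

```text
oil [-10   0] 0.345
cup [0 0] 0.999
blue [0 0] 0.999
t 32.6 p [ 0.5546 -0.0062  0.0518] F [-12.   -1.   22.7] w 0.0006742983660413298
[[-0.015, 0.999, 0.028], [1.0, 0.015, 0.022], [0.021, 0.028, -0.999]] [-0.44  0.34  0.45  1.88 -0.2   0.94  0.12]
the job is handed in; nothing more can be done
None
```

I swung the catch aside, set the jack under the lift pad and pressed its handle down to its stop. I handed in at 32.6 s, still pressing with about 23 N.

- **Catch:** The first two pushes fell short, the first reaching about 0.47 rad with the finger skipping over the knob. I then pressed the lever from above until it met its stop at about 15 N. The camera read about 0.65 rad just before that, so the push into the stop is the evidence for the full 0.7. It had not moved at the last check.
- **Jack:** The saddle centre came out within about 2 to 3 mm of the pad centre, going by two views. The jack body did not move in the pictures while I pressed the handle.
- **Lift:** The pad rose about 10.5 mm in the picture, a tilt of roughly 0.046 rad against the expected 0.05 or so. The handle stop showed as a force rise to about 43 N, which I then eased. That pressing force also had about 10 N sideways on the handle pad.
- **Mismatch:** With the gripper shut, contact came about 20 mm lower than `r.tip_extent` implies, both on the catch and on the handle. I went by the force readings instead.
- **Other things:** The cup and the coverslip box had not moved. The oil bottle check failed: the picture match found no clear bottle, most likely because the arm hid it. I never knowingly came near it, but I did not confirm that it stayed in place.

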